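Put the stacked kiln props away in their nests

TASK

Four ceramic kiln props stand piled on one another. Take the pile apart and stand each prop upright in the wooden nest whose rim has its outline (wide round, square, oblong, slim round), flat on the floor of the nest inside the rim, and let go of it. Do not let a prop topple over on the way, and leave the glaze jar and the bottle cap that stand among them where they are.

Things in the scene. Friction and masses are not known exactly. Their poses are not given: they have to be found in the camera images.
- prop_wide_round: Kiln prop of bare buff ceramic, a round post 62 mm in diameter and 40 mm high with a hole in its top; at the start the foot of the pile, on the table. Origin: centre of its underside, z up. About 0.22 kg.
- prop_square: Kiln prop of bare buff ceramic, a square post 42 x 42 mm and 38 mm high with a hole in its top; at the start it stands on the wide round prop. Origin: centre of its underside, z up. x and y are square to its sides. About 0.13 kg.
- prop_oblong: Kiln prop of bare buff ceramic, an oblong post 36 mm (along its x) by 22 mm (along its y) and 36 mm high with a hole in its top; at the start it stands on the square prop. Origin: centre of its underside, z up. About 0.06 kg.
- prop_slim_round: Kiln prop of bare buff ceramic, a round post 18 mm in diameter and 32 mm high; at the start it stands on the oblong prop, at the top of the pile. Origin: centre of its underside, z up. About 0.03 kg.
- nest_wide_round: Fixed wooden pad, 84 x 84 x 6 mm, with a raised rim 5 mm thick and 6 mm high on it (rim top 12 mm above the table). The rim is a ring of 72 mm inner diameter, for the wide round prop. Origin: centre of the underside of the pad, z up; the floor inside the rim is 6 mm above the origin. 
- nest_square: Fixed wooden pad, 84 x 84 x 6 mm, with a raised rim 5 mm thick and 6 mm high on it (rim top 12 mm above the table). The rim is a square frame, 52 x 52 mm inside, for the square prop. Origin: centre of the underside of the pad, z up; the floor inside the rim is 6 mm above the origin. x and y are square to the frame's sides.
- nest_oblong: Fixed wooden pad, 84 x 84 x 6 mm, with a raised rim 5 mm thick and 6 mm high on it (rim top 12 mm above the table). The rim is an oblong frame, 46 mm (along x) by 32 mm (along y) inside, for the oblong prop. Origin: centre of the underside of the pad, z up; the floor inside the rim is 6 mm above the origin. 
- nest_slim_round: Fixed wooden pad, 84 x 84 x 6 mm, with a raised rim 5 mm thick and 6 mm high on it (rim top 12 mm above the table). The rim is a ring of 28 mm inner diameter, for the slim round prop. Origin: centre of the underside of the pad, z up; the floor inside the rim is 6 mm above the origin. 
- glaze_jar: Bystander: a loose glaze jar with a white screw lid, 60 mm in diameter, 98 mm high, standing upright on the table. Origin: centre of its underside. Leave it alone.
- bottle_cap: Bystander: a loose white ribbed bottle cap, 36 mm in diameter, 22 mm high, open side down on the table. Origin: centre of its underside. Leave it alone.
Things that resemble listed ones, but are neither listed nor needed, are in the scene too. Leave any green, red or turquoise look-alike of the prop_slim_round alone.

How it is judged:
By the outcome, as a careful person would: the job done as asked, in the order asked, and still so for the second after the job is handed in, with the robot touching nothing.
It also fails if it takes over 112 s, if anything falls off the work surface, if the arm or the gripper's body presses on something with over 40 N, if the wrist force passes 120 N, or if a joint passes its speed limit or range.

ROBOT

A 6-joint arm with a two-finger parallel gripper is mounted at the origin on a cart in front of the work surface, level with it; the furniture and walls round the work are solid. World frame = base frame: x ahead of the robot, y to its left, z up, the work surface at z = 0. Lengths are in m, angles in rad, forces in N, time in s.
With the tool pointing down it reaches from about 0.425 to 0.95 m from the base axis. Payload 14.7 kg.
Tool frame: the origin (TCP) lies on the centre line of the jaws, within the pads' length; the fingertips stand 8 mm ahead of it and the grasp point (between the pads) lies 11 mm behind it; z points along the fingers, y is the line along which they close (so a half turn about z gives the same grasp; the last joint's range is limited). The gripper opens to 85 mm and grips with 20 to 120 N. Pads are 22 mm wide; open, the fingers measure 114 mm over their backs; the gripper's body (76 mm by 85 mm) begins 54 mm behind the grasp point. The pads swing forward as they close: fully open they stand 13 mm farther back than shut.
Start: joints at [1.121, 0.48, 1.596, -0, 1.065, -0.047], TCP at [0.255, 0.598, 0.215] pointing down, gripper open.
Joint ranges: [-2.75, 2.75], [-0.82, 2.05], [0.23, 2.67], [-1.56, 4.7], [0.09, 2.69], [-2.92, 2.92]. Speed limits (rad/s): [1.89, 1.89, 2.39, 3.01, 3.01, 3.01].

INTERFACE

Orientations are given as a 3x3 rotation matrix whose columns are the frame's x, y, z axes.
In Python, from bench import readout, vision, ticket, spotter gives the robot as it stands.
- The arm moves only by the tool servo_tool, never from a script. Its argument "motion" is a list that holds one entry, the list of rows, each a list of 5 numbers: the shift along the tool's x, y, z as a fraction of full scale, then the turn about the tool's z as a fraction of full scale, then the opening, from 0 (shut) to 1 (fully open). In form: [[[tx, ty, tz, yaw, fingers], ...]]. A call has 1 to 12 rows; each row shifts and turns the commanded pose from where the row before left it, along the tool's axes as they then stand; what a row does not reach is not made up. Full scale, the value 1, is 0.03 m for a shift and 6 degrees for a turn. A row lasts 1/12 s, in which the tool goes at most 41.7 mm and 7.16 degrees, less where a joint would pass 70% of its speed; a pose out of reach is approached as far as the arm can. A call with a number of a shift or a turn outside -1 to 1 is refused whole. A call with a gripper value outside its range is refused whole. The fingers move at their own pace and stop on an object; "force" is the grip in N (left out, the last holds). Time passes only in rows, so rows that do not move let the fingers close. It gives the time, the measured TCP pose, the force, the opening and the grip force at its end, in the units of the state.
- readout.sense(): the state, without advancing time (a new reading comes with each control period).
- vision.read_camera(name): name is "scene" or "top"; returns the picture (400x640x3 uint8, red, green, blue); there is no depth.
- vision.camera_info(name): a dict with "vfov" (degrees; the focal length in pixels is half the picture's height over the tangent of half this angle, whatever the lens; pixels are square), "cx", "cy" (the principal point, pixels), "k1" (the pictures are not rectified: a ray, as slopes to the right and down, at radius r is drawn at 1 + k1 r^2 times it, then the intrinsics apply), "extrinsics" (4x4, takes a point from camera to world coordinates). Camera axes: x right, y up, looking along -z (the intrinsics and any distortion apply to the point x, -y, -z); pixel columns grow to the right and rows downward; lengths in m; the calibration is good to about 2 mm. A picture is of the moment at which its call begins. camera_info takes no time and is no camera call.
- ticket.job_done(): hands the job in; it is judged then, once.
Trained networks look in the newest picture that a camera, given by its name, has taken for a name from the list of things; names that differ only in an ending like _2 or _b are one class to them, and where a whole thing is asked for, a point or a joint stands for the part that bears it (a point fixed in the world has none). Each returns a list of dicts, best first, with "p" (0 to 1); they miss things now and then, are a little off and sometimes report something else, mostly with a low value. They report only what shows in the picture. A call takes as long as a camera call. They do not tell look-alikes from the thing itself.
- spotter.search_frame(camera, label): "position" ([column, row] in pixels, amid what is visible of it).
- spotter.place_of(camera, label): "position" ([column, row] in pixels: a listed point, or the origin of a listed thing).
The state is a dict: "time": time; "q": joint angles; "joint_velocities": joint speeds; "effort": joint torques, N m; "ee_pos": TCP position; "tool_rot": TCP orientation; "force": force on the tool from outside, world axes, zero at the start; "wrist_torque": the same for the moment, N m; "opening": opening from 0.0 (shut) to 1.0 (fully open); "finger_force": force on a finger pad.
Only numpy, scipy, OpenCV 4.12 (cv2) and the standard library are available. Lean on these libraries where they do the work, as an engineer would, in place of code of your own. Each camera call takes 0.05 s, during which the arm holds its last target. There are 200 camera calls.

## Working session

There is one attempt and no reset: what is moved stays moved. The work goes in short steps, Python scripts to look and compute and a tool call to move; the robot and the scene stay as the last step left them, time stands still between calls to the robot, and variables do not carry over. Pictures are saved under pics/ and viewed, at most 17 in all, crops included, and the job is handed in when it is done.

Besides the shell and the picture viewer there is one more tool, called after ">>>" by a JSON object that holds its "fn" and its "kwargs". servo_tool: Moves the arm, as the interface text tells. Shift numbers are shares of 0.03 m and turn numbers shares of 6 degrees, none past 1 either way. Its arguments: {"type":"object","properties":{"motion":{"type":"array"},"force":{"type":"number"}},"required":["motion"]}

```bash
mkdir -p pics; cat > h.py <<'E'
import numpy as np, cv2
from bench import readout, vision, ticket, spotter
def ray(cam,uv):
    i=vision.camera_info(cam); f=200/np.tan(np.radians(i['vfov'])/2)
    K=np.array([[f,0,i['cx']],[0,f,i['cy']],[0,0,1.]])
    p=cv2.undistortPoints(np.array([[uv]],float),K,np.array([i['k1'],0,0,0.]))[0,0]
    E=np.array(i['extrinsics']); d=E[:3,:3]@np.array([p[0],-p[1],-1]); return E[:3,3],d
def at(cam,uv,z):
    o,d=ray(cam,uv); return o+d*(z-o[2])/d[2]
def proj(cam,P):
    i=vision.camera_info(cam); f=200/np.tan(np.radians(i['vfov'])/2)
    E=np.array(i['extrinsics']); c=E[:3,:3].T@(np.array(P,float)-E[:3,3]); x,y=c[0]/-c[2],-c[1]/-c[2]
    s=1+i['k1']*(x*x+y*y); return np.array([i['cx']+f*x*s,i['cy']+f*y*s])
def save(cam,n):
    im=vision.read_camera(cam); cv2.imwrite(f'pics/{n}.png',im[:,:,::-1]); return im
E
cat > a.py <<'E'
from h import *
np.set_printoptions(precision=4,suppress=True)
for c in ('top','scene'):
    save(c,c+'0'); i=vision.camera_info(c); print(c,i['vfov'],i['k1'],np.array(i['extrinsics']))
    for n in ['prop_wide_round','prop_square','prop_oblong','prop_slim_round','nest_wide_round','nest_square','nest_oblong','nest_slim_round','glaze_jar','bottle_cap']:
        z={'prop_square':.04,'prop_oblong':.078,'prop_slim_round':.114}.get(n,0)
        print(n,[(np.round(d['position']),round(d['p'],2),at(c,d['position'],z)[:2]) for d in spotter.place_of(c,n)[:4]])
s=readout.sense(); print(s['time'],s['ee_pos'],s['tool_rot'])
E
python3 a.py
```

```text
top 53.997950503631664 -0.0368015994020952 [[-0.0079  0.9975 -0.0701  0.4743]
 [-0.9998 -0.0066  0.0179  0.0564]
 [ 0.0173  0.0702  0.9974  1.1606]
 [ 0.      0.      0.      1.    ]]
prop_wide_round [(array([430., 232.]), 0.73, array([ 0.4583, -0.2831])), (array([440., 237.]), 0.22, array([ 0.4417, -0.3136]))]
prop_square [(array([436., 236.]), 0.49, array([ 0.4469, -0.2882]))]
prop_oblong [(array([437., 236.]), 0.61, array([ 0.4473, -0.279 ]))]
prop_slim_round [(array([429., 232.]), 0.56, array([ 0.4588, -0.2473])), (array([443., 236.]), 0.51, array([ 0.448 , -0.2847])), (array([398., 222.]), 0.47, array([ 0.486 , -0.1642])), (array([438., 203.]), 0.45, array([ 0.5359, -0.2741]))]
nest_wide_round [(array([367., 232.]), 0.59, array([ 0.4579, -0.0961]))]
nest_square [(array([286., 233.]), 0.84, array([0.4575, 0.1429])), (array([436., 239.]), 0.32, array([ 0.4368, -0.3015]))]
nest_oblong [(array([401., 175.]), 0.58, array([ 0.6282, -0.1994]))]
nest_slim_round [(array([209., 236.]), 0.85, array([0.4515, 0.3705]))]
glaze_jar [(array([326., 189.]), 0.77, array([0.5878, 0.0234])), (array(
[... 570 characters left out ...]
, -0.3912])), (array([342., 301.]), 0.62, array([ 0.4123, -0.2968])), (array([351., 289.]), 0.58, array([ 0.4463, -0.2746])), (array([323., 311.]), 0.5, array([ 0.3703, -0.3036]))]
nest_wide_round [(array([314., 276.]), 0.88, array([ 0.4684, -0.0796]))]
nest_square [(array([272., 229.]), 0.84, array([0.4554, 0.1558]))]
nest_oblong [(array([393., 288.]), 0.62, array([ 0.6109, -0.1996]))]
nest_slim_round [(array([247., 196.]), 0.77, array([0.4561, 0.3743]))]
glaze_jar [(array([340., 240.]), 0.93, array([0.5989, 0.0253]))]
bottle_cap [(array([301., 248.]), 0.67, array([0.4885, 0.0378]))]
1.1 [0.2548 0.598  0.2148] [[-0.92    0.392  -0.    ]
 [ 0.392   0.92   -0.0001]
 [-0.     -0.0001 -1.    ]]
```

```bash
python3 -c "
import cv2
a=cv2.imread('pics/top0.png'); cv2.imwrite('pics/t1.png',cv2.resize(a[140:290,170:500],(800,364),interpolation=cv2.INTER_CUBIC)); cv2.imwrite('pics/t2.png',cv2.resize(a[160:270,340:480],(764,600),interpolation=cv2.INTER_CUBIC))
b=cv2.imread('pics/scene0.png'); cv2.imwrite('pics/s1.png',cv2.resize(b[160:390,210:450],(624,598),interpolation=cv2.INTER_CUBIC))"
```

```text
(no output)
```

View pics/t1.png

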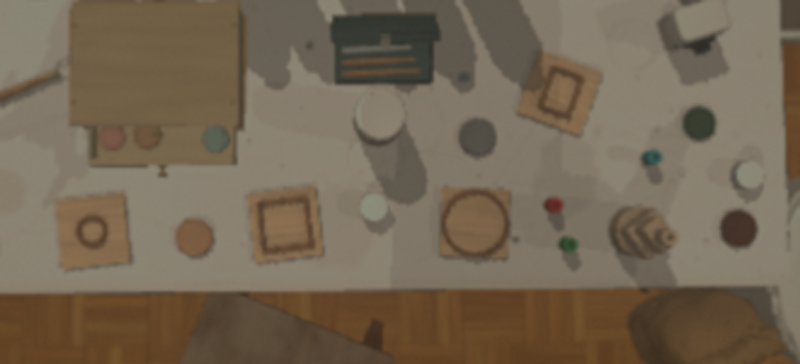

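View pics/t2.png

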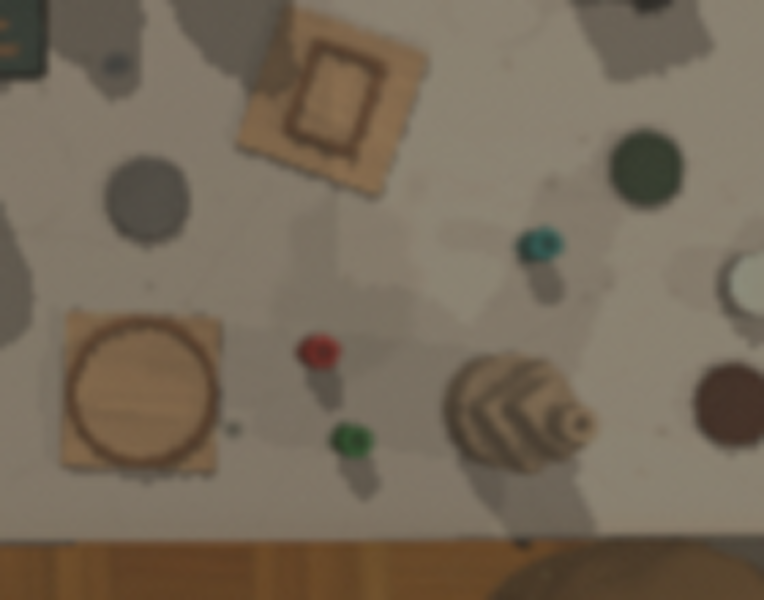

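View pics/s1.png

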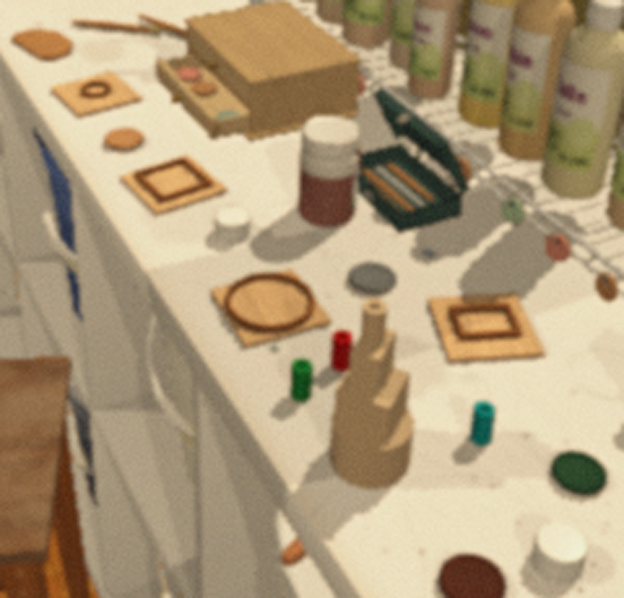

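The top view shows the pads for oblong (~401,175), wide (~367,232), square (~286,233) and slim (~208,236), with the pile at ~(433,236) and its slim prop's top at ~(445,238). Red, green and turquoise look-alikes stand near the pile. Next: average some frames and measure precisely.

```bash
cat > b.py <<'E'
from h import *
np.set_printoptions(precision=4,suppress=True)
for c,(x0,x1,y0,y1) in (('top',(410,460,212,257)),('scene',(325,385,265,355))):
    a=np.mean([vision.read_camera(c).astype(float) for _ in range(8)],0)
    np.save(c+'.npy',a); b=a[y0:y1,x0:x1]; b=np.clip((b-b.min())/(np.percentile(b,99.5)-b.min())*255,0,255).astype(np.uint8)
    s=min(800/(x1-x0),600/(y1-y0)); b=cv2.resize(b,None,fx=int(s),fy=int(s),interpolation=cv2.INTER_CUBIC); print(c,int(s),x0,y0)
    cv2.imwrite(f'pics/{c}_pile.png',b[:,:,::-1])
a=np.load('top.npy').astype(np.uint8)
for n,g in (('wide',(367,232)),('square',(286,233)),('oblong',(401,178)),('slim',(208,235))):
    R=28; S=8
    c=cv2.resize(a[g[1]-R:g[1]+R,g[0]-R:g[0]+R],None,fx=S,fy=S,interpolation=cv2.INTER_CUBIC)
    h=cv2.cvtColor(c,cv2.COLOR_RGB2HSV); sat=h[:,:,1]
    t,m=cv2.threshold(cv2.GaussianBlur(sat,(9,9),0),0,255,cv2.THRESH_OTSU)
    if n in('oblong',): pass
    k,l,st,ce=cv2.connectedComponentsWithStats(m); j=l[R*S-10:R*S+10,R*S-10:R*S+10]; 
    j=np.bincount(l[100:350,100:350].ravel())[1:].argmax()+1
    cn=max(cv2.findContours((l==j).astype(np.uint8),0,2)[0],key=cv2.contourArea)
    r=cv2.minAreaRect(cn); box=cv2.boxPoints(r)
    w=np.array([at('top',((p+.5)/S-.5+np.array(g)-R),.006)[:2] for p in box])
    e=w[1]-w[0]; print(n,t,'c',w.mean(0),'sides',np.linalg.norm(e),np.linalg.norm(w[2]-w[1]),'ang',np.degrees(np.arctan2(e[1],e[0]))%90)
E
python3 b.py
```

```text
top 13 410 212
scene 6 325 265
wide 78.0 c [ 0.4611 -0.0895] sides 0.08404648455530765 0.08376759848085594 ang 87.21465668707228
square 77.0 c [0.4612 0.14  ] sides 0.08448812278707651 0.08448582104175377 ang 6.406502627139886
oblong 76.0 c [ 0.6192 -0.1968] sides 0.0846364231342721 0.08453338891592647 ang 68.85705582095102
slim 78.0 c [0.4547 0.3723] sides 0.08510609837283002 0.0844939160670355 ang 5.96970396375238
```

View pics/top_pile.png

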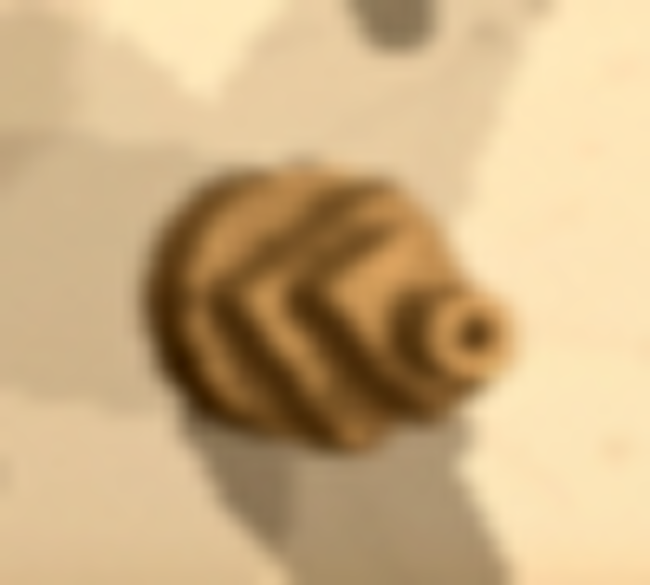

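View pics/scene_pile.png

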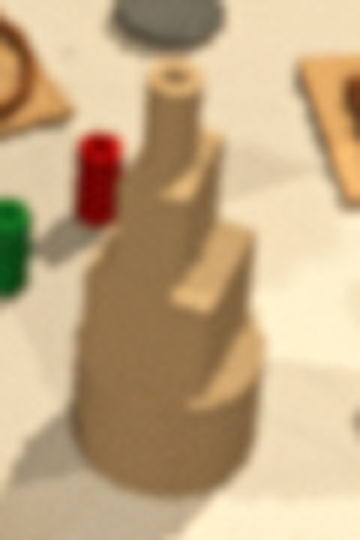

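The top view shows the slim prop's top at ~(445.9,237.2). In the scene view its top is at ~(353.7,277.4).

```bash
python3 - <<'E'
from h import *
np.set_printoptions(precision=4,suppress=True)
t=(445.85,237.2); s=(353.7,277.4)
print(at('top',t,.146),at('scene',s,.146))
(o,d),(p,e)=ray('top',t),ray('scene',s)
k=np.linalg.lstsq(np.c_[d,-e],p-o,rcond=None)[0]; print(o+k[0]*d,p+k[1]*e)
E
```

```text
[ 0.4456 -0.2817  0.146 ] [ 0.4449 -0.2815  0.146 ]
[ 0.4456 -0.2817  0.146 ] [ 0.445  -0.2813  0.1459]
```

>>> {"fn": "servo_tool", "kwargs": {"motion": [[[0,0,0,-0.96,1],[0,0,0,-0.96,1],[0,0,0,-0.96,1],[0,0,0,-0.96,1],[-0.9,-1,0,0,1],[-0.9,-1,0,0,1],[-0.9,-1,0,0,1],[-0.9,-1,0,0,1],[-0.9,-1,0,0,1],[-0.9,-1,0,0,1],[-0.9,-1,0,0,1],[0,-1,0,0,1]]], "force": 25}}

```text
time: 2.9
ee_pos: [0.4479, 0.3565, 0.215]
tool_rot: [[-1.0, 0.002, 0.003], [0.002, 1.0, 0.001], [-0.003, 0.001, -1.0]]
force: [-0.5, -1.2, -0.1]
opening: 0.997
finger_force: 0.0
```

>>> {"fn": "servo_tool", "kwargs": {"motion": [[[0,-1,0,0,1],[0,-1,0,0,1],[0,-1,0,0,1],[0,-1,0,0,1],[0,-1,0,0,1],[0,-1,0,0,1],[0,-1,0,0,1],[0,-1,0,0,1],[0,-1,0,0,1],[0,-1,0,0,1],[0,-1,0,0,1],[0,0,0,0,1]]]}}

```text
time: 3.9
ee_pos: [0.4434, 0.024, 0.215]
tool_rot: [[-1.0, 0.003, 0.0], [0.003, 1.0, -0.001], [-0.0, -0.001, -1.0]]
force: [0.1, 0.5, -0.3]
opening: 1.002
finger_force: 0.0
```

>>> {"fn": "servo_tool", "kwargs": {"motion": [[[0,-1,0,0,0.5],[0,-1,0,0,0.5],[0,-1,0,0,0.5],[0,-1,0,0,0.5],[0,-1,0,0,0.5],[0,-1,0,0,0.5],[0,-1,0,0,0.5],[0,-1,0,0,0.5],[0,-1,0,0,0.5],[0,-1,0,0,0.5],[-0.06,-0.2,0,0,0.5],[0,0,0,0,0.5]]]}}

```text
time: 4.9
ee_pos: [0.4453, -0.2799, 0.2147]
tool_rot: [[-1.0, 0.003, 0.0], [0.003, 1.0, -0.0], [-0.0, -0.0, -1.0]]
force: [-0.3, 1.1, 0.5]
opening: 0.503
finger_force: 0.0
```

>>> {"fn": "servo_tool", "kwargs": {"motion": [[[0,0,0.7,0,0.5],[0,0,0.7,0,0.5],[0,0,0.7,0,0.5],[0,0,0.6,0,0.5],[0,0,0,0,0.5],[0,0,0,0,0.5]]]}}

```text
time: 5.4
ee_pos: [0.4446, -0.2768, 0.1336]
tool_rot: [[-1.0, -0.0, -0.002], [-0.0, 1.0, 0.001], [0.002, 0.001, -1.0]]
force: [-0.0, 0.3, 0.7]
opening: 0.499
finger_force: 0.0
```

```bash
python3 - <<'E'
from h import *
for _ in range(3): vision.read_camera('top'); s=readout.sense(); print(s['ee_pos'],s['q'])
E
```

```text
[ 0.44524759 -0.27744194  0.13441203] [-6.15118222e-01  4.10052236e-01  1.96293491e+00  1.63398886e-04
  7.68775174e-01 -2.18601222e+00]
[ 0.4455782  -0.27787201  0.13487936] [-6.15375950e-01  4.09434577e-01  1.96243263e+00  6.94711288e-05
  7.68697061e-01 -2.18610692e+00]
[ 0.44572011 -0.27814134  0.1350577 ] [-6.15645517e-01  4.09186742e-01  1.96226431e+00  8.20520148e-05
  7.68452451e-01 -2.18623846e+00]
```

>>> {"fn": "servo_tool", "kwargs": {"motion": [[[0,-0.11,0.05,0,0.5],[0,0,0,0,0.5],[0,0,0,0,0.1],[0,0,0,0,0.1],[0,0,0,0,0.1],[0,0,0,0,0.1],[0,0,0,0,0.1],[0,0,0,0,0.1]]], "force": 25}}

```text
time: 6.22
ee_pos: [0.4449, -0.2814, 0.1323]
tool_rot: [[-1.0, 0.001, -0.0], [0.001, 1.0, 0.0], [0.0, 0.0, -1.0]]
force: [0.5, 0.5, 0.6]
opening: 0.096
finger_force: 0.0
```

```bash
python3 - <<'E'
from h import *
a=vision.read_camera('scene')[230:360,290:420]; b=vision.read_camera('top')[195:265,400:470]
c=np.hstack([cv2.resize(a,(400,400),interpolation=2),cv2.resize(b,(400,400),interpolation=2)])
cv2.imwrite('pics/g1.png',np.clip(c[:,:,::-1]*1.4,0,255).astype(np.uint8))
E
```

```text
(no output)
```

View pics/g1.png

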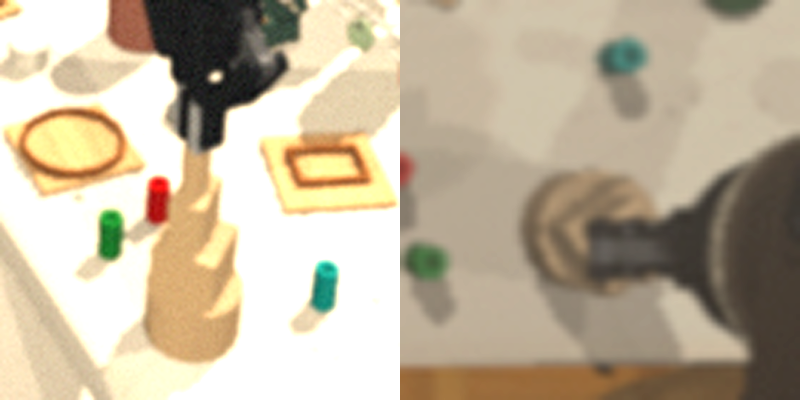

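>>> {"fn": "servo_tool", "kwargs": {"motion": [[[0,0,0,0,0],[0,0,0,0,0],[0,0,0,0,0]]], "force": 25}}

```text
time: 6.57
ee_pos: [0.445, -0.2814, 0.1323]
tool_rot: [[-1.0, 0.001, -0.0], [0.001, 1.0, 0.0], [0.0, 0.0, -1.0]]
force: [-0.7, 0.3, 0.1]
opening: -0.002
finger_force: 0.0
```

```bash
python3 - <<'E'
from h import *
a=vision.read_camera('scene')[255:325,320:390]
s=readout.sense(); print(s['opening'],s['ee_pos'],s['force'])
P=s['ee_pos']; 
for dz in (.019,.011,0,-.008): print(dz,proj('scene',P+[0,0,dz]),proj('top',P+[0,0,dz]))
cv2.imwrite('pics/g2.png',cv2.resize(a,(560,560),interpolation=2)[:,:,::-1])
E
```

```text
-0.0008791649457352584 [ 0.44498265 -0.28143896  0.13228946] [-0.14269972 -0.16799183 -0.16876114]
0.019 [353.88647735 275.07916759] [446.44727503 237.50099322]
0.011 [353.62690731 278.56473904] [445.43058035 237.42240334]
0 [353.27406121 283.30267622] [444.05805299 237.31628457]
-0.008 [353.02035317 286.70929002] [443.07787184 237.24048425]
```

View pics/g2.png

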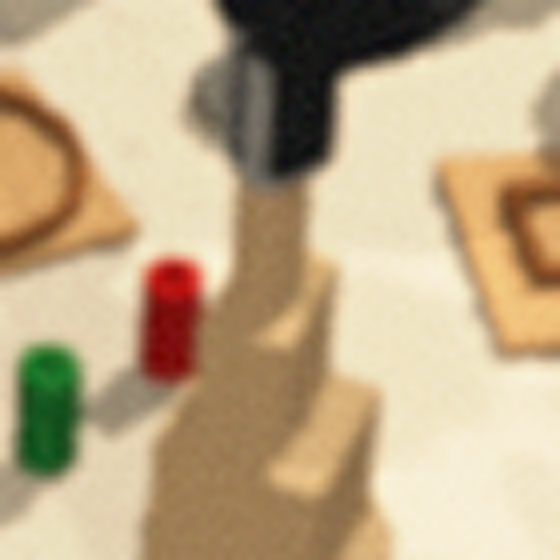

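The scene crop shows the shut fingers covering only the slim prop's top at ~(355,277), while the prop stands untouched. That puts the tips higher than the reading suggests, so I'll check with a predicted finger-tip overlay.

```bash
python3 - <<'E'
from h import *
s=readout.sense(); P=s['ee_pos']; print(s['q'],P)
o=[]
for c,(x0,y0) in (('scene',(320,245)),('top',(415,205))):
    S=8; a=np.mean([vision.read_camera(c).astype(float) for _ in range(3)],0)[y0:y0+70,x0:x0+50]
    a=np.clip(a*(1 if c=='scene' else 1.7),0,255).astype(np.uint8); a=cv2.resize(a,None,fx=S,fy=S,interpolation=2)
    for z,col in ((-.008,(255,0,0)),(.014,(0,0,255))):
        q=np.array([(proj(c,P+[dx,dy,z])-[x0,y0]+.5)*S for dx,dy in ((-.011,-.0145),(.011,-.0145),(.011,.0145),(-.011,.0145))],int)
        cv2.polylines(a,[q],True,col,1)
    o.append(a)
cv2.imwrite('pics/g3.png',np.hstack(o)[:,:,::-1])
E
```

```text
[-6.21532148e-01  4.15324114e-01  1.96067751e+00 -4.24446444e-06
  7.65614748e-01 -2.19167741e+00] [ 0.44498265 -0.28143896  0.13228946]
```

View pics/g3.png

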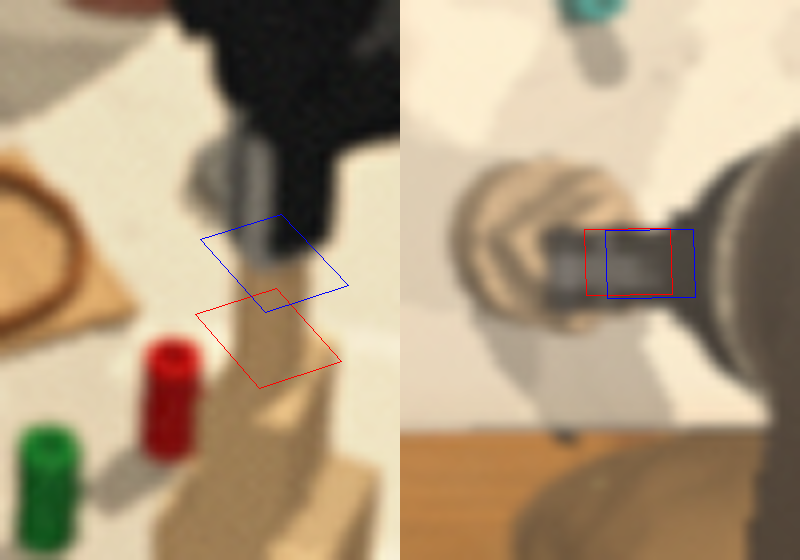

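The tips really sit about 25 mm higher than the reading suggests, at z≈0.15, which explains the empty closing. I'll open, go 20 mm lower and close again.

>>> {"fn": "servo_tool", "kwargs": {"motion": [[[0,0,0,0,0.5],[0,0,0,0,0.5],[0,0,0,0,0.5],[0,0,0,0,0.5],[0,0,0,0,0.5],[0,0,0.35,0,0.5],[0,0,0.35,0,0.5],[0,0,0,0,0.5],[0,0,0,0,0.5]]]}}

```text
time: 7.67
ee_pos: [0.4443, -0.281, 0.1101]
tool_rot: [[-1.0, 0.001, -0.002], [0.001, 1.0, 0.001], [0.002, 0.001, -1.0]]
force: [-0.7, -0.8, -0.1]
opening: 0.498
finger_force: 0.0
```

```bash
python3 - <<'E'
from h import *
s=readout.sense(); P=s['ee_pos']; print(P,s['force'],s['opening'])
o=[]
for c,(x0,y0) in (('scene',(320,245)),('top',(415,205))):
    S=8; a=np.mean([vision.read_camera(c).astype(float) for _ in range(3)],0)[y0:y0+70,x0:x0+50]
    a=np.clip(a*(1.3 if c=='scene' else 1.7),0,255).astype(np.uint8); a=cv2.resize(a,None,fx=S,fy=S,interpolation=2)
    o.append(a)
cv2.imwrite('pics/g4.png',np.hstack(o)[:,:,::-1])
E
```

```text
[ 0.44426553 -0.28095244  0.11014294] [-0.6579268  -0.78498108 -0.14873852] 0.4975939614989593
```

View pics/g4.png

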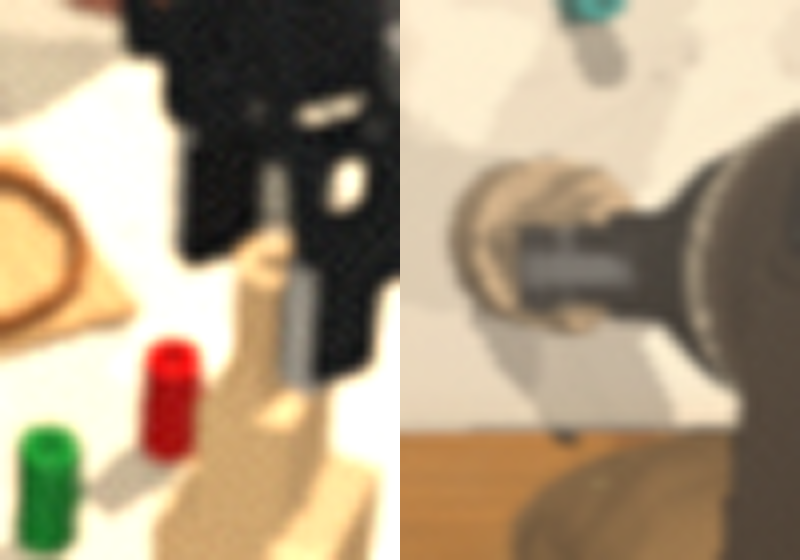

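The scene crop now shows the fingers straddling the slim prop, tips ~14 mm below its top. I'll go 3 mm lower and close.

>>> {"fn": "servo_tool", "kwargs": {"motion": [[[0,0,0.1,0,0.5],[0,0,0,0,0.1],[0,0,0,0,0.1],[0,0,0,0,0.05],[0,0,0,0,0.05],[0,0,0,0,0.05],[0,0,0,0,0.05],[0,0,0,0,0.05]]], "force": 25}}

```text
time: 8.63
ee_pos: [0.4449, -0.2814, 0.1083]
tool_rot: [[-1.0, 0.001, -0.0], [0.001, 1.0, 0.0], [0.0, 0.0, -1.0]]
force: [-0.6, 0.2, 0.0]
opening: 0.196
finger_force: 24.4
```

>>> {"fn": "servo_tool", "kwargs": {"motion": [[[0,0,-0.3,0,0.05],[0,0,-0.8,0,0.05],[0,0,-1,0,0.05],[0,0.4,-0.9,0,0.05],[0,0.8,0,0,0.05],[0,1,0,0,0.05],[0,1,0,0,0.05],[0,1,0,0,0.05],[0,1,0,0,0.05],[0,1,0,0,0.05],[0,1,0,0,0.05],[0,1,0,0,0.05]]]}}

```text
time: 9.63
ee_pos: [0.445, -0.0341, 0.199]
tool_rot: [[-1.0, 0.001, 0.001], [0.001, 1.0, -0.0], [-0.001, -0.0, -1.0]]
force: [0.3, 0.0, -0.1]
opening: 0.203
finger_force: 24.5
```

>>> {"fn": "servo_tool", "kwargs": {"motion": [[[0,1,0,0,0.05],[0,1,0,0,0.05],[0,1,0,0,0.05],[0,1,0,0,0.05],[0,1,0,0,0.05],[0,1,0,0,0.05],[0,1,0,0,0.05],[0,1,0,0,0.05],[0,1,0,0,0.05],[0,0.8,0,0,0.05],[0,0.4,0,0,0.05],[0,0,0,0,0.05]]]}}

```text
time: 10.63
ee_pos: [0.4454, 0.2726, 0.1988]
tool_rot: [[-1.0, -0.002, 0.001], [-0.002, 1.0, 0.001], [-0.001, 0.001, -1.0]]
force: [0.6, 0.4, -0.2]
opening: 0.198
finger_force: 24.5
```

```bash
python3 - <<'E'
from h import *
o=[]
s=readout.sense(); P=s['ee_pos']; print(P,s['opening'],s['finger_force'],s['force'])
print(proj('scene',P+[0,0,.033]),proj('top',P+[0,0,.006]))
for c,(x0,y0) in (('scene',(320,245)),('top',(410,212))):
    S=8; a=np.mean([vision.read_camera(c).astype(float) for _ in range(3)],0)
    if c=='top': np.save('top2.npy',a)
    else: np.save('scene2.npy',a)
    a=a[y0:y0+70,x0:x0+50]
    a=np.clip(a*(1 if c=='scene' else 1.7),0,255).astype(np.uint8); a=cv2.resize(a,None,fx=S,fy=S,interpolation=2)
    o.append(a)
cv2.imwrite('pics/g5.png',np.hstack(o)[:,:,::-1])
E
```

```text
[0.44540565 0.27264254 0.19877444] 0.19783537225017217 24.496114253997803 [ 0.59449092  0.44068276 -0.19117183]
[250.50523476 137.76787569] [226.37006035 239.87831587]
```

View pics/g5.png

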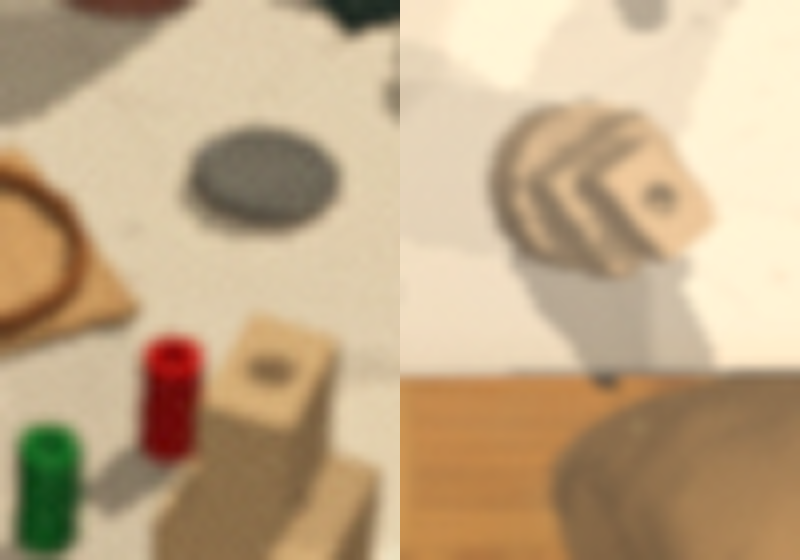

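Oblong's top hole is at scene (353.3,290.8) and top (442.0,236.3), and the pile is undisturbed. Now over the slim nest.

>>> {"fn": "servo_tool", "kwargs": {"motion": [[[-0.31,0.5,0,0,0.05],[0,1,0,0,0.05],[0,1,0.5,0,0.05],[0,0.82,1,0,0.05],[0,0,1,0,0.05],[0,0,1,0,0.05],[0,0,0.9,0,0.05],[0,0,0.6,0,0.05],[0,0,0.4,0,0.05],[0,0,0,0,0.05],[0,0,0,0,0.05],[0,0,0,0,0.05]]]}}

```text
time: 11.93
ee_pos: [0.4556, 0.3704, 0.0375]
tool_rot: [[-1.0, 0.001, 0.001], [0.001, 1.0, 0.001], [-0.001, 0.001, -1.0]]
force: [-0.1, -0.2, -0.7]
opening: 0.203
finger_force: 24.6
```

```bash
python3 - <<'E'
from h import *
np.set_printoptions(precision=4,suppress=True)
S=lambda x,y:(320+(x+.5)/8-.5,245+(y+.5)/8-.5)
T=lambda x,y:(410+(x-400+.5)/8-.5,212+(y+.5)/8-.5)
print('hole',at('scene',S(270,370),.114)[:2],at('top',T(660,198),.114)[:2])
for n,c,p in (('scene','scene',[S(*q) for q in ((262,315),(340,348),(293,432),(212,395))]),('top','top',[T(*q) for q in ((643,133),(716,214),(668,262),(595,183))])):
    w=np.array([at(c,q,.114)[:2] for q in p]); e=np.roll(w,-1,0)-w
    print(n,w.mean(0),np.linalg.norm(e,axis=1),np.degrees(np.arctan2(e[:,1],e[:,0])))
s=readout.sense(); P=s['ee_pos']; print(P,s['finger_force'],s['force'])
o=[]
for c in ('scene','top'):
    x0,y0=(proj(c,P+[0,0,-.01])-[25,35]).astype(int)
    a=np.mean([vision.read_camera(c).astype(float) for _ in range(4)],0)[y0:y0+70,x0:x0+50]
    a=np.clip(a*(1.2 if c=='scene' else 1.7),0,255).astype(np.uint8); o.append(cv2.resize(a,None,fx=8,fy=8,interpolation=2)); print(c,x0,y0)
    print((proj(c,P+[0,0,.006])-[x0,y0]+.5)*8, (proj(c,[.4547,.3723,.012])-[x0,y0]+.5)*8)
cv2.imwrite('pics/g6.png',np.hstack(o)[:,:,::-1])
E
```

```text
hole [ 0.4464 -0.2814] [ 0.4472 -0.2821]
scene [ 0.4475 -0.2826] [0.0211 0.0327 0.0216 0.0322] [ -60.6954 -141.3184  118.1932   37.8904]
top [ 0.4472 -0.2806] [0.0364 0.023  0.0358 0.0235] [-138.6638  133.4158   42.0884  -45.2936]
[0.4556 0.3704 0.0375] 24.57782417535782 [-0.1288 -0.2044 -0.669 ]
scene 221 154
[208.0927 249.2796] [209.1541 319.1711]
top 181 199
[194.3495 289.4887] [213.3472 290.2905]
```

View pics/g6.png

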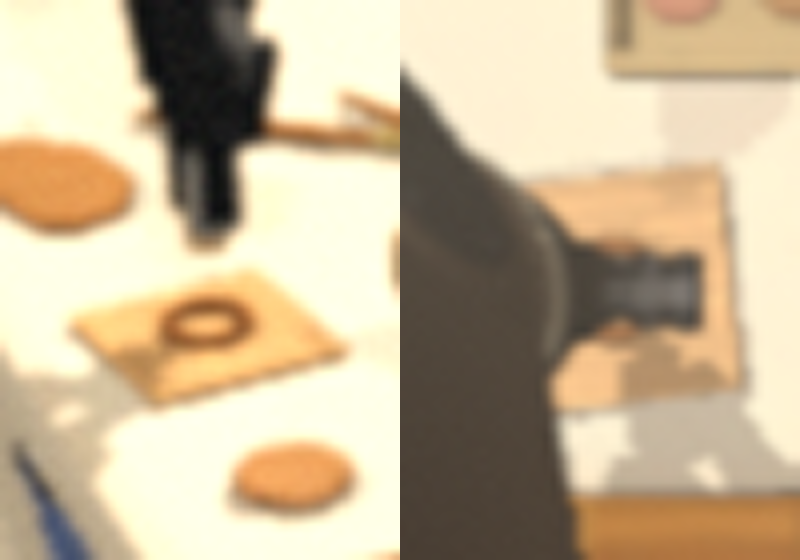

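Scene crop: the slim prop's foot at crop (208,243) lies in line with its ring at (208,322). Lower it in stages.

>>> {"fn": "servo_tool", "kwargs": {"motion": [[[0.03,0.06,0.3,0,0.05],[0,0,0.4,0,0.05],[0,0,0.3,0,0.05],[0,0,0.1,0,0.05],[0,0,0,0,0.05],[0,0,0,0,0.05]]]}}

```text
time: 12.83
ee_pos: [0.4536, 0.3717, 0.0027]
tool_rot: [[-1.0, 0.001, -0.001], [0.001, 1.0, -0.001], [0.001, -0.001, -1.0]]
force: [0.2, -0.8, -0.2]
opening: 0.198
finger_force: 24.6
```

>>> {"fn": "servo_tool", "kwargs": {"motion": [[[0,0,0.06,0,0.05],[0,0,0.04,0,0.05],[0,0,0,0,0.05]]]}}

```text
time: 13.08
ee_pos: [0.4539, 0.372, 0.0004]
tool_rot: [[-1.0, 0.001, 0.0], [0.001, 1.0, 0.0], [-0.0, 0.0, -1.0]]
force: [-0.3, -0.4, 0.3]
opening: 0.196
finger_force: 24.6
```

>>> {"fn": "servo_tool", "kwargs": {"motion": [[[0,0,0.05,0,0.05],[0,0,0,0,0.05],[0,0,0,0,0.05]]]}}

```text
time: 13.33
ee_pos: [0.4542, 0.372, -0.0004]
tool_rot: [[-1.0, 0.001, 0.001], [0.001, 1.0, 0.0], [-0.001, 0.0, -1.0]]
force: [-0.3, -4.0, 10.8]
opening: 0.198
finger_force: 26.0
```

>>> {"fn": "servo_tool", "kwargs": {"motion": [[[0,0,0.05,0,0.05],[0,0,0,0,0.05],[0,0,0,0,0.05]]]}}

```text
time: 13.58
ee_pos: [0.4546, 0.3723, -0.0014]
tool_rot: [[-1.0, 0.001, 0.002], [0.001, 1.0, 0.001], [-0.002, 0.001, -1.0]]
force: [-0.7, -2.8, 19.3]
opening: 0.2
finger_force: 27.8
```

Contact comes at exactly the predicted floor height, so the prop is on the floor. Release and lift.

>>> {"fn": "servo_tool", "kwargs": {"motion": [[[0,0,-0.04,0,0.05],[0,0,0,0,0.4],[0,0,0,0,0.4],[0,0,0,0,0.4],[0,0,0,0,0.4],[0,0,-0.4,0,0.4],[0,0,-1,0,0.5],[0,0,-1,0,0.5],[0,0,-1,0,0.5],[0,0,-1,0,0.5],[0,-0.5,-0.8,0,0.5],[0,-1,0,0,0.5]]]}}

```text
time: 14.58
ee_pos: [0.4563, 0.3302, 0.1601]
tool_rot: [[-1.0, -0.001, 0.007], [-0.001, 1.0, 0.005], [-0.007, 0.005, -1.0]]
force: [0.9, 1.9, 0.3]
opening: 0.502
finger_force: 0.0
```

```bash
cat > w.py <<'E'
from h import *
import sys
# project tool target: dx dy dyaw to tool units. args x y z axisAngle(deg of finger y-axis)
def plan(x,y,z,ang):
    s=readout.sense(); R=s['tool_rot']; P=s['ee_pos']
    cur=np.degrees(np.arctan2(R[1,1],R[0,1])); d=(ang-cur+90)%180-90
    t=R.T@(np.array([x,y,z])-P)/.03
    print('ee',P.round(4),'cur',cur.round(1),'yaw units',(-d/6).round(2),'shift units (current axes)',t.round(2),'q6',s['q'][5].round(2))
E
python3 - <<'E'
from w import *
im=np.mean([vision.read_camera('scene').astype(float) for _ in range(3)],0).astype(np.uint8)
a=vision.read_camera('top')
print(spotter.place_of('scene','prop_slim_round')[:3],spotter.place_of('top','prop_slim_round')[:5]); print(proj('scene',[.4547,.3723,.006]),proj('top',[.4547,.3723,.006]))
plan(.4473,-.2816,.15,131)
E
```

```text
[{'position': [391.8, 328.0], 'p': 0.64}, {'position': [244.7, 193.4], 'p': 0.63}, {'position': [322.1, 311.5], 'p': 0.61}] [{'position': [401.2, 242.1], 'p': 0.6}, {'position': [437.4, 205.9], 'p': 0.51}, {'position': [394.5, 223.3], 'p': 0.46}, {'position': [398.1, 178.1], 'p': 0.15}]
[246.75629428 195.07555891] [207.73197305 234.74768348]
ee [0.4538 0.3273 0.1546] cur 90.0 yaw units -6.84 shift units (current axes) [  0.2  -20.3    0.15] q6 -1.0
```

>>> {"fn": "servo_tool", "kwargs": {"motion": [[[0.2,-1,0,0,0.9],[0,-1,0,0,0.9],[0,-1,0,0,0.9],[0,-1,0,0,0.9],[0,-1,0,0,0.9],[0,-1,0,0,0.9],[0,-1,0,0,0.9],[0,-1,0,0,0.9],[0,-1,0,0,0.9],[0,-1,0,0,0.9],[0,-1,0,0,0.9],[0,-1,0,0,0.9]]]}}

```text
time: 15.88
ee_pos: [0.4476, -0.0339, 0.1543]
tool_rot: [[-1.0, -0.0, -0.0], [-0.0, 1.0, 0.0], [0.0, 0.0, -1.0]]
force: [0.1, 0.4, -0.2]
opening: 0.899
finger_force: 0.0
```

>>> {"fn": "servo_tool", "kwargs": {"motion": [[[0,-1,0,0,0.9],[0,-1,0,0,0.9],[0,-1,0,0,0.9],[0,-1,0,0,0.9],[0,-1,0,0,0.9],[0,-1,0,0,0.9],[0,-1,0,0,0.8],[0,-0.8,0,0,0.8],[0,-0.5,0,0,0.8],[0,0,0,1,0.8],[0,0,0,1,0.8],[0,0,0,1,0.8]]]}}

```text
time: 16.88
ee_pos: [0.4476, -0.2817, 0.154]
tool_rot: [[-0.949, 0.315, -0.001], [0.315, 0.949, 0.001], [0.001, 0.0, -1.0]]
force: [-0.1, 0.8, -0.2]
opening: 0.804
finger_force: 0.0
```

>>> {"fn": "servo_tool", "kwargs": {"motion": [[[0,0,0,1,0.8],[0,0,0,1,0.8],[0,0,0,1,0.8],[0,0,0,1,0.8],[0,0,0,1,0.8],[0,0,0,0.17,0.8],[0,0,0,0,0.8],[0,0,0,0,0.8]]]}}

```text
time: 17.55
ee_pos: [0.4476, -0.2817, 0.1544]
tool_rot: [[-0.658, 0.753, -0.0], [0.753, 0.658, 0.0], [0.0, -0.0, -1.0]]
force: [-0.4, 0.7, 0.1]
opening: 0.801
finger_force: 0.0
```

```bash
python3 -c "
from w import *
vision.read_camera('top');vision.read_camera('top')
plan(.4473,-.2816,.071,41)"
```

```text
ee [ 0.4475 -0.2818  0.1544] cur 41.1 yaw units 0.02 shift units (current axes) [0.01 0.   2.78] q6 -1.34
```

Perfectly aligned; descend and grip.

>>> {"fn": "servo_tool", "kwargs": {"motion": [[[0,0,0.6,0,0.8],[0,0,0.8,0,0.8],[0,0,0.7,0,0.8],[0,0,0.45,0,0.8],[0,0,0.23,0,0.8],[0,0,0,0,0.8],[0,0,0,0,0.2],[0,0,0,0,0.2],[0,0,0,0,0.2],[0,0,0,0,0.2],[0,0,0,0,0.2],[0,0,0,0,0.2]]], "force": 25}}

```text
time: 18.65
ee_pos: [0.448, -0.2825, 0.0721]
tool_rot: [[-0.655, 0.755, 0.002], [0.755, 0.655, -0.001], [-0.002, 0.0, -1.0]]
force: [0.4, 1.0, 7.7]
opening: 0.417
finger_force: 25.8
```

>>> {"fn": "servo_tool", "kwargs": {"motion": [[[0,0,-0.3,0,0.2],[0,0,-0.8,0,0.2],[0,0,-0.9,0,0.2],[0,0,-0.8,0,0.2],[-0.2,0.7,0,0,0.2],[-0.2,1,0,0,0.2],[-0.2,1,0,0,0.2],[-0.25,1,0,0,0.2],[-0.25,1,0,0,0.2],[-0.25,0.9,0,0,0.2],[-0.23,0.58,0,0,0.2],[0,0,0,0.5,0.2]]]}}

```text
time: 19.65
ee_pos: [0.622, -0.1948, 0.1561]
tool_rot: [[-0.617, 0.787, 0.003], [0.787, 0.617, -0.0], [-0.002, 0.002, -1.0]]
force: [-2.1, -0.1, -0.8]
opening: 0.416
finger_force: 25.2
```

>>> {"fn": "servo_tool", "kwargs": {"motion": [[[0,0,0,1,0.2],[0,0,0,1,0.2],[0,0,0,1,0.2],[0,0,0,1,0.2],[0,0,0,1,0.2],[0,0,0,1,0.2],[0,0,0,1,0.2],[0,0,0,1,0.2],[0,0,0,1,0.2],[0,0,0,0.83,0.2],[0,0,0,0,0.2],[0,0,0,0,0.2]]]}}

```text
time: 20.65
ee_pos: [0.6185, -0.1964, 0.1559]
tool_rot: [[0.356, 0.934, 0.001], [0.934, -0.356, -0.0], [0.0, 0.001, -1.0]]
force: [-0.4, -0.1, -0.9]
opening: 0.419
finger_force: 25.2
```

```bash
python3 - <<'E'
from w import *
A={}
for c in ('scene','top'): A[c]=np.mean([vision.read_camera(c).astype(float) for _ in range(4)],0)
np.savez('v3.npz',**A)
s=readout.sense(); P=s['ee_pos']; print(s['finger_force'],s['opening'],s['force'])
plan(.6192,-.1968,.155,-21.1)
o=[]
for c,(x0,y0),g in (('scene',(325,275),1),('top',(412,212),1.7),('scene',(proj('scene',P)-[25,25]).astype(int),1.5)):
    a=np.clip(A[c][y0:y0+60,x0:x0+45]*g,0,255).astype(np.uint8); o.append(cv2.resize(a,None,fx=5.9,fy=8,interpolation=2)); print(c,x0,y0,(proj(c,P+[0,0,.007])-[x0,y0]+.5)*[5.9,8])
cv2.imwrite('pics/g7.png',np.hstack(o)[:,:,::-1])
E
```

```text
25.24044245481491 0.41936859136137106 [-0.32906413 -0.23636525 -0.35099491]
ee [ 0.6185 -0.1964  0.1551] cur -21.0 yaw units 0.02 shift units (current axes) [-0.    0.03  0.  ] q6 0.01
scene 325 275 [ 464.05646565 -383.10193823]
top 412 212 [  10.50753962 -328.66132506]
scene 377 204 [157.25646565 184.89806177]
```

View pics/g7.png

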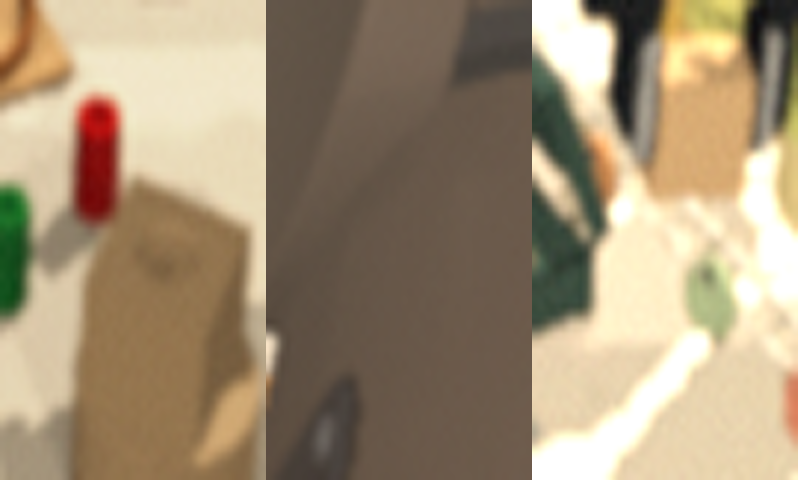

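The oblong prop hangs upright, with its base ~10 mm below the tips, so they will clear the rim. Lower it.

>>> {"fn": "servo_tool", "kwargs": {"motion": [[[0,0.03,0.5,0,0.2],[0,0,0.9,0,0.2],[0,0,0.9,0,0.2],[0,0,0.9,0,0.2],[0,0,0.7,0,0.2],[0,0,0.5,0,0.2],[0,0,0.3,0,0.2],[0,0,0.2,0,0.2],[0,0,0.05,0,0.2],[0,0,0,0,0.2],[0,0,0,0,0.2]]]}}

```text
time: 21.97
ee_pos: [0.62, -0.1969, 0.0075]
tool_rot: [[0.359, 0.933, 0.001], [0.933, -0.359, -0.0], [0.0, 0.001, -1.0]]
force: [0.4, 0.3, -1.4]
opening: 0.418
finger_force: 25.3
```

>>> {"fn": "servo_tool", "kwargs": {"motion": [[[0,0,0.05,0,0.2],[0,0,0.03,0,0.2],[0,0,0,0,0.2],[0,0,0,0,0.2]]]}}

```text
time: 22.3
ee_pos: [0.6194, -0.1967, 0.0045]
tool_rot: [[0.359, 0.933, 0.0], [0.933, -0.359, -0.0], [-0.0, 0.0, -1.0]]
force: [0.6, -0.1, -1.2]
opening: 0.422
finger_force: 25.3
```

>>> {"fn": "servo_tool", "kwargs": {"motion": [[[0,0,0.07,0,0.2],[0,0,0.05,0,0.2],[0,0,0,0,0.2],[0,0,0,0,0.2]]]}}

```text
time: 22.63
ee_pos: [0.6192, -0.1967, 0.0004]
tool_rot: [[0.359, 0.933, -0.0], [0.933, -0.359, 0.0], [0.0, -0.0, -1.0]]
force: [-0.6, 0.4, -1.1]
opening: 0.415
finger_force: 25.3
```

>>> {"fn": "servo_tool", "kwargs": {"motion": [[[0,0,0.05,0,0.2],[0,0,0,0,0.2],[0,0,0,0,0.2]]]}}

```text
time: 22.88
ee_pos: [0.6194, -0.1967, 0.0001]
tool_rot: [[0.359, 0.933, 0.0], [0.933, -0.359, -0.0], [-0.0, 0.0, -1.0]]
force: [-4.6, 1.5, 17.6]
opening: 0.42
finger_force: 27.6
```

>>> {"fn": "servo_tool", "kwargs": {"motion": [[[0,0,-0.04,0,0.2],[0,0,0,0,0.7],[0,0,0,0,0.7],[0,0,0,0,0.7],[0,0,0,0,0.7],[0,0,-0.4,0,0.7],[0,0,-1,0,0.7],[0,0,-1,0,0.7],[0,0,-1,0,0.7],[0,0,-1,0,0.7],[0,0,-0.9,0,0.7],[0.5,-0.5,0,0,0.7]]]}}

```text
time: 23.88
ee_pos: [0.6148, -0.1805, 0.166]
tool_rot: [[0.36, 0.933, 0.009], [0.933, -0.36, -0.004], [-0.0, 0.01, -1.0]]
force: [0.4, 0.1, 0.6]
opening: 0.698
finger_force: 0.0
```

>>> {"fn": "servo_tool", "kwargs": {"motion": [[[0.9,-1,0,0,0.9],[0.9,-1,0,0,0.9],[0.9,-1,0,0,0.9],[0.9,-1,0,0,0.9],[0.9,-1,0,0,0.9],[0.9,-1,0,0,0.9],[0.9,-0.8,0,0,0.9]]]}}

```text
time: 24.47
ee_pos: [0.4862, 0.0738, 0.1601]
tool_rot: [[0.359, 0.933, -0.0], [0.933, -0.359, 0.0], [0.0, -0.0, -1.0]]
force: [0.7, 0.4, -0.1]
opening: 0.9
finger_force: 0.0
```

```bash
python3 - <<'E'
from w import *
A={}
for c in ('scene','top'): A[c]=np.mean([vision.read_camera(c).astype(float) for _ in range(6)],0)
np.savez('v4.npz',**A)
o=[]
for c,(x0,y0),g in (('scene',(325,280),1.),('top',(412,215),1.6)):
    a=np.clip(A[c][y0:y0+45,x0:x0+45]*g,0,255).astype(np.uint8); o.append(cv2.resize(a,None,fx=8.88,fy=8.88,interpolation=2))
x0,y0=375,160
a=np.clip(A['top'][y0:y0+40,x0:x0+50]*1.6,0,255).astype(np.uint8); b=np.clip(A['scene'][265:305,365:425],0,255).astype(np.uint8)
r=np.hstack([cv2.resize(a,(250,200),interpolation=2),cv2.resize(b,(300,200),interpolation=2),np.clip(cv2.resize(A['scene'][180:210,225:262],(249,200)),0,255).astype(np.uint8)])
cv2.imwrite('pics/g8.png',np.vstack([np.hstack(o),r])[:,:,::-1] if np.hstack(o).shape[1]==r.shape[1] else np.vstack([np.hstack(o),cv2.resize(r,(np.hstack(o).shape[1],200))])[:,:,::-1]); print(np.hstack(o).shape)
E
```

```text
(400, 800, 3)
```

View pics/g8.png

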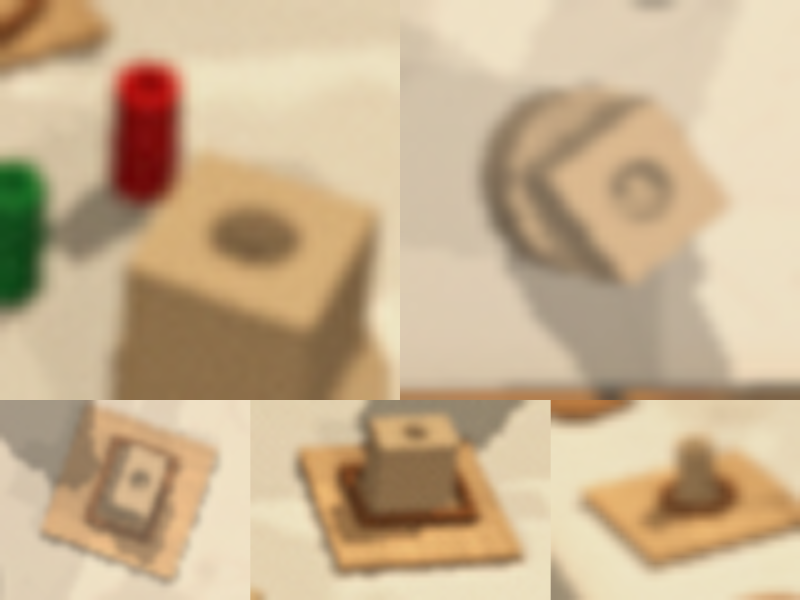

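Slim and oblong both stand inside their rims. The square's top hole is at scene crop (255,237) and top crop (240,188).

```bash
python3 - <<'E'
from w import *
np.set_printoptions(precision=4,suppress=True)
k=400/45
S=lambda x,y:(325+(x+.5)/k-.5,280+(y+.5)/k-.5)
T=lambda x,y:(412+(x+.5)/k-.5,215+(y+.5)/k-.5)
print('hole',at('scene',S(255,237),.078)[:2],at('top',T(240,188),.078)[:2])
for c,p in (('scene',[S(*q) for q in ((205,155),(378,212),(312,330),(128,265))]),('top',[T(*q) for q in ((248,100),(327,200),(232,282),(145,180))])):
    w=np.array([at(c,q,.078)[:2] for q in p]); e=np.roll(w,-1,0)-w
    print(c,w.mean(0),np.linalg.norm(e,axis=1),np.degrees(np.arctan2(e[:,1],e[:,0]))%90)
print('wide',at('top',T(186,184),.04))
plan(.448,-.281,.16,40)
E
```

```text
hole [ 0.4472 -0.2838] [ 0.448 -0.284]
scene [ 0.447  -0.2844] [0.0404 0.0403 0.0418 0.0399] [37.1155 37.3872 36.4718 35.3113]
top [ 0.4473 -0.2833] [0.0396 0.0396 0.0415 0.0413] [37.537  39.3157 39.7829 36.5585]
wide [ 0.4486 -0.2783  0.04  ]
ee [0.4884 0.0717 0.1592] cur -21.1 yaw units -10.18 shift units (current axes) [-11.45   2.98  -0.02] q6 0.45
```

>>> {"fn": "servo_tool", "kwargs": {"motion": [[[-0.9,0.25,0,0,0.95],[-1,0.25,0,0,0.95],[-1,0.25,0,0,0.95],[-1,0.25,0,0,0.95],[-1,0.25,0,0,0.95],[-1,0.25,0,0,0.95],[-1,0.25,0,0,0.95],[-1,0.25,0,0,0.95],[-1,0.25,0,0,0.95],[-1,0.25,0,0,0.95],[-1,0.25,0,0,0.95],[-0.65,0.23,0,0,0.95]]]}}

```text
time: 26.07
ee_pos: [0.4464, -0.2861, 0.1593]
tool_rot: [[0.36, 0.933, 0.0], [0.933, -0.36, -0.0], [-0.0, 0.0, -1.0]]
force: [-0.4, 0.4, 0.2]
opening: 0.95
finger_force: 0.0
```

>>> {"fn": "servo_tool", "kwargs": {"motion": [[[0,0,0,1,0.95],[0,0,0,1,0.95],[0,0,0,1,0.95],[0,0,0,1,0.95],[0,0,0,1,0.95],[0,0,0,0.24,0.95],[0,0,0,0,0.95],[0,0,0,0,0.95]]]}}

```text
time: 26.73
ee_pos: [0.4471, -0.2834, 0.1592]
tool_rot: [[0.792, 0.61, -0.0], [0.61, -0.792, 0.0], [-0.0, -0.0, -1.0]]
force: [-1.0, -0.0, 0.5]
opening: 0.95
finger_force: 0.0
```

```bash
python3 -c "
from w import *
vision.read_camera('top');vision.read_camera('top')
plan(.4474,-.284,.034,-52.5)"
```

```text
ee [ 0.4471 -0.2833  0.1592] cur -52.4 yaw units 0.01 shift units (current axes) [-0.01  0.02  4.17] q6 0.29
```

>>> {"fn": "servo_tool", "kwargs": {"motion": [[[0,0.02,0.5,0,0.95],[0,0,0.9,0,0.95],[0,0,0.9,0,0.95],[0,0,0.8,0,0.95],[0,0,0.6,0,0.95],[0,0,0.3,0,0.95],[0,0,0.17,0,0.95],[0,0,0,0,0.95],[0,0,0,0,0.95]]]}}

```text
time: 27.58
ee_pos: [0.4479, -0.2839, 0.0348]
tool_rot: [[0.793, 0.609, 0.001], [0.609, -0.793, -0.0], [0.0, 0.001, -1.0]]
force: [0.3, -0.7, 0.8]
opening: 0.95
finger_force: 0.0
```

>>> {"fn": "servo_tool", "kwargs": {"motion": [[[0,0,0,0,0.6],[0,0,0,0,0.3],[0,0,0,0,0.3],[0,0,0,0,0.3],[0,0,0,0,0.3],[0,0,0,0,0.3],[0,0,0,0,0.3],[0,0,0,0,0.3]]], "force": 30}}

```text
time: 28.25
ee_pos: [0.448, -0.284, 0.0351]
tool_rot: [[0.793, 0.609, 0.001], [0.609, -0.793, -0.001], [0.0, 0.001, -1.0]]
force: [-0.5, -0.2, 9.8]
opening: 0.488
finger_force: 29.4
```

>>> {"fn": "servo_tool", "kwargs": {"motion": [[[0,0,-0.3,0,0.3],[0,0,-0.8,0,0.3],[0,0,-0.9,0,0.3],[0,0,-0.8,0,0.3],[0.5,-0.61,0,0,0.3],[0.8,-0.98,0,0,0.3],[0.8,-0.98,0,0,0.3],[0.8,-0.98,0,0,0.3],[0.8,-0.98,0,0,0.3],[0.8,-0.98,0,0,0.3],[0.8,-0.98,0,0,0.3],[0.8,-0.98,0,0,0.3]]]}}

```text
time: 29.25
ee_pos: [0.456, 0.0073, 0.119]
tool_rot: [[0.793, 0.609, 0.001], [0.609, -0.793, -0.0], [0.001, 0.001, -1.0]]
force: [0.1, -0.2, -1.3]
opening: 0.483
finger_force: 31.5
```

>>> {"fn": "servo_tool", "kwargs": {"motion": [[[0.8,-0.98,0,0,0.3],[0.8,-0.98,0,0,0.3],[0.8,-0.98,0,0,0.3],[0.46,-0.55,0,0,0.3],[0,0,0,1,0.3],[0,0,0,1,0.3],[0,0,0,1,0.3],[0,0,0,1,0.3],[0,0,0,1,0.3],[0,0,0,0.18,0.3],[0,0,0,0,0.3],[0,0,0,0,0.3]]]}}

```text
time: 30.25
ee_pos: [0.4606, 0.1409, 0.1185]
tool_rot: [[0.993, 0.116, 0.0], [0.116, -0.993, 0.0], [0.0, -0.0, -1.0]]
force: [1.2, 0.5, -1.8]
opening: 0.484
finger_force: 31.4
```

```bash
python3 - <<'E'
from w import *
np.set_printoptions(precision=4,suppress=True)
A={}
for c in ('scene','top'): A[c]=np.mean([vision.read_camera(c).astype(float) for _ in range(4)],0)
np.savez('v5.npz',**A)
plan(.4612,.14,.0011,-83.6); s=readout.sense(); print(s['finger_force'],s['force'])
# wide prop: saturation mask in top
o=[]
for c,(x0,y0,x1,y1) in (('top',(412,215,457,260)),('scene',(325,285,385,360))):
    for d in spotter.search_frame(c,'prop_wide_round')[:2]: print(c,'seen',d, at(c,d['position'],.02)[:2])
    for d in spotter.place_of(c,'prop_wide_round')[:2]: print(c,'origin',d['position'],d['p'],at(c,d['position'],0)[:2])
a=np.clip(A['top'][215:260,412:457]*1.6,0,255).astype(np.uint8); b=np.clip(A['scene'][300:345,325:370],0,255).astype(np.uint8)
cv2.imwrite('pics/g9.png',np.hstack([cv2.resize(i,(400,400),interpolation=2) for i in (b,a)])[:,:,::-1])
E
```

```text
ee [0.4605 0.1408 0.1182] cur -83.5 yaw units 0.01 shift units (current axes) [0.02 0.03 3.9 ] q6 1.69
31.38224959373474 [ 0.0134  0.1677 -1.0605]
top seen {'position': [432.5, 234.1], 'p': 0.78} [ 0.4515 -0.2844]
top origin [432.6, 233.0] 0.97 [ 0.4543 -0.2908]
scene seen {'position': [355.1, 329.0], 'p': 0.86} [ 0.4532 -0.2875]
scene origin [353.3, 337.2] 0.8 [ 0.45   -0.2882]
```

>>> {"fn": "servo_tool", "kwargs": {"motion": [[[0.02,0.03,0.5,0,0.3],[0,0,0.9,0,0.3],[0,0,0.9,0,0.3],[0,0,0.6,0,0.3],[0,0,0.4,0,0.3],[0,0,0.3,0,0.3],[0,0,0.18,0,0.3],[0,0,0,0,0.3],[0,0,0,0,0.3]]]}}

```text
time: 31.6
ee_pos: [0.4614, 0.1401, 0.0051]
tool_rot: [[0.994, 0.112, 0.0], [0.112, -0.994, 0.0], [0.0, -0.0, -1.0]]
force: [0.1, -0.6, -1.2]
opening: 0.486
finger_force: 31.5
```

>>> {"fn": "servo_tool", "kwargs": {"motion": [[[0,0,0.05,0,0.3],[0,0,0.03,0,0.3],[0,0,0,0,0.3],[0,0,0,0,0.3]]]}}

```text
time: 31.93
ee_pos: [0.4614, 0.1401, 0.0027]
tool_rot: [[0.994, 0.112, 0.001], [0.112, -0.994, 0.0], [0.001, -0.0, -1.0]]
force: [1.1, 0.0, -0.7]
opening: 0.487
finger_force: 31.5
```

>>> {"fn": "servo_tool", "kwargs": {"motion": [[[0,0,0.05,0,0.3],[0,0,0.02,0,0.3],[0,0,0,0,0.3],[0,0,0,0,0.3]]]}}

```text
time: 32.27
ee_pos: [0.4615, 0.1401, 0.001]
tool_rot: [[0.994, 0.112, 0.001], [0.112, -0.994, 0.0], [0.001, -0.0, -1.0]]
force: [-2.8, -1.0, 20.4]
opening: 0.486
finger_force: 33.8
```

```bash
python3 - <<'E'
from w import *
np.set_printoptions(precision=4,suppress=True)
A=np.load('v5.npz')
for c,(x0,y0,x1,y1),z in (('top',(412,215,457,260),.04),):
    a=A[c][y0:y1,x0:x1]; g=cv2.resize(np.clip(a*1.6,0,255).astype(np.uint8),None,fx=8,fy=8,interpolation=2)
    gr=cv2.cvtColor(g,cv2.COLOR_RGB2GRAY)
    for r0,r1 in ((78,98),(12,40)):
        h=cv2.HoughCircles(gr,cv2.HOUGH_GRADIENT,1,15,param1=60,param2=12,minRadius=r0,maxRadius=r1)
        for q in ([] if h is None else h[0][:4]): print(r0,q,at(c,((q[0]+.5)/8-.5+x0,(q[1]+.5)/8-.5+y0),z)[:2])
E
```

```text
(no output)
```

The square touched the floor at the predicted height. Release, and view the wide prop.

>>> {"fn": "servo_tool", "kwargs": {"motion": [[[0,0,-0.04,0,0.3],[0,0,0,0,0.8],[0,0,0,0,0.8],[0,0,0,0,0.8],[0,0,0,0,0.8],[0,0,-0.4,0,0.8],[0,0,-1,0,0.8],[0,0,-1,0,0.9],[0,0,-1,0,1],[0,0,-1,0,1],[0,0,-0.4,0,1],[0,0,0,0,1]]]}}

```text
time: 33.27
ee_pos: [0.4629, 0.1404, 0.1484]
tool_rot: [[0.994, 0.112, 0.005], [0.112, -0.994, 0.001], [0.005, -0.001, -1.0]]
force: [1.0, 0.8, 0.2]
opening: 1.0
finger_force: 0.0
```

View pics/g9.png

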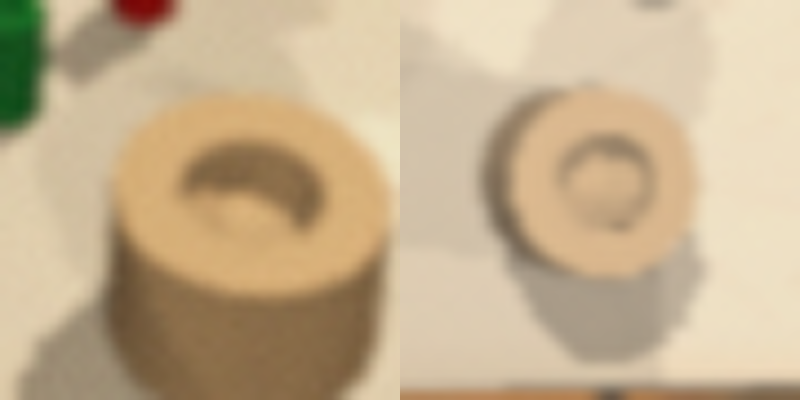

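Wide prop: top-view disc centre at crop (205,182), and scene-view disc centre at ~(251,194).

```bash
python3 - <<'E'
from w import *
np.set_printoptions(precision=4,suppress=True)
k=400/45
print(at('scene',(325+251.5/k-.5,300+194/k-.5),.04),at('top',(412+205.5/k-.5,215+182.5/k-.5),.04))
vision.read_camera('top'); plan(.45,-.284,.15,-45)
E
```

```text
[ 0.4482 -0.2848  0.04  ] [ 0.4492 -0.2845  0.04  ]
ee [0.4621 0.1403 0.1467] cur -83.6 yaw units -6.43 shift units (current axes) [-1.99 14.01 -0.12] q6 1.69
```

>>> {"fn": "servo_tool", "kwargs": {"motion": [[[-0.14,0.8,0,0,1],[-0.14,1,0,0,1],[-0.14,1,0,0,1],[-0.14,1,0,0,1],[-0.14,1,0,0,1],[-0.14,1,0,0,1],[-0.14,1,0,0,1],[-0.14,1,0,0,1],[-0.14,1,0,0,1],[-0.14,1,0,0,1],[-0.14,1,0,0,1],[-0.14,1,0,0,1]]]}}

```text
time: 34.32
ee_pos: [0.4498, -0.2185, 0.144]
tool_rot: [[0.994, 0.112, -0.002], [0.112, -0.994, 0.001], [-0.002, -0.001, -1.0]]
force: [1.2, 0.5, -0.4]
opening: 1.002
finger_force: 0.0
```

>>> {"fn": "servo_tool", "kwargs": {"motion": [[[-0.14,1,0,0,1],[-0.14,0.8,0,0,1],[-0.07,0.43,0,0,1],[0,0,0,-1,1],[0,0,0,-1,1],[0,0,0,-1,1],[0,0,0,-1,1],[0,0,0,-1,1],[0,0,0,-1,1],[0,0,0,-0.43,1],[0,0,0,0,1],[0,0,0,0,1]]]}}

```text
time: 35.32
ee_pos: [0.4475, -0.2844, 0.1446]
tool_rot: [[0.708, 0.706, -0.001], [0.706, -0.708, 0.001], [-0.0, -0.002, -1.0]]
force: [0.2, 0.4, 0.2]
opening: 0.997
finger_force: 0.0
```

```bash
python3 -c "
from w import *
vision.read_camera('top');vision.read_camera('top')
plan(.4488,-.2847,-.005,-45)"
```

```text
ee [ 0.4477 -0.2847  0.145 ] cur -45.1 yaw units -0.01 shift units (current axes) [0.03 0.03 5.  ] q6 0.16
```

>>> {"fn": "servo_tool", "kwargs": {"motion": [[[0.03,0.03,0.5,0,1],[0,0,0.9,0,1],[0,0,0.9,0,1],[0,0,0.8,0,1],[0,0,0.7,0,1],[0,0,0.5,0,1],[0,0,0.4,0,1],[0,0,0.2,0,1],[0,0,0.08,0,1],[0,0,0,0,1],[0,0,0,0,1]]]}}

```text
time: 36.33
ee_pos: [0.4495, -0.2852, -0.0034]
tool_rot: [[0.707, 0.707, 0.001], [0.707, -0.707, -0.0], [0.0, 0.001, -1.0]]
force: [-0.1, -0.1, -0.7]
opening: 0.999
finger_force: 0.0
```

>>> {"fn": "servo_tool", "kwargs": {"motion": [[[0,0,0,0,0.6],[0,0,0,0,0.6],[0,0,0,0,0.6],[0,0,0,0,0.6],[0,0,0,0,0.5],[0,0,0,0,0.5],[0,0,0,0,0.5]]], "force": 40}}

```text
time: 36.92
ee_pos: [0.4496, -0.2853, -0.003]
tool_rot: [[0.707, 0.707, 0.001], [0.707, -0.707, -0.001], [0.0, 0.001, -1.0]]
force: [-1.3, 1.3, 9.9]
opening: 0.708
finger_force: 41.1
```

>>> {"fn": "servo_tool", "kwargs": {"motion": [[[0,0,-0.3,0,0.5],[0,0,-0.8,0,0.5],[0,0,-0.9,0,0.5],[0,0,-0.7,0,0.5],[0.6,-0.54,0,0,0.5],[0.9,-0.8,0,0,0.5],[1,-0.9,0,0,0.5],[1,-0.9,0,0,0.5],[0.9,-0.8,0,0,0.5],[0.49,-0.4,0,0,0.5],[0,0,0,0,0.5],[0,0,0,0,0.5]]]}}

```text
time: 37.92
ee_pos: [0.461, -0.0883, 0.0777]
tool_rot: [[0.705, 0.709, 0.001], [0.709, -0.705, -0.0], [0.0, 0.001, -1.0]]
force: [0.3, -0.6, -1.5]
opening: 0.711
finger_force: 45.2
```

```bash
python3 -c "
from w import *
vision.read_camera('top');vision.read_camera('top')
plan(.4612,-.0895,.003,-45); print(readout.sense()['finger_force'])"
```

```text
ee [ 0.461  -0.0897  0.0775] cur -45.0 yaw units 0.01 shift units (current axes) [ 0.01 -0.    2.48] q6 0.53
45.21104693412781
```

>>> {"fn": "servo_tool", "kwargs": {"motion": [[[0,0,0.5,0,0.5],[0,0,0.8,0,0.5],[0,0,0.5,0,0.5],[0,0,0.3,0,0.5],[0,0,0.2,0,0.5],[0,0,0.06,0,0.5],[0,0,0,0,0.5],[0,0,0,0,0.5]]]}}

```text
time: 38.68
ee_pos: [0.4612, -0.0895, 0.0068]
tool_rot: [[0.707, 0.707, 0.001], [0.707, -0.707, -0.0], [0.0, 0.001, -1.0]]
force: [-0.1, -0.8, -2.9]
opening: 0.712
finger_force: 45.2
```

>>> {"fn": "servo_tool", "kwargs": {"motion": [[[0,0,0.05,0,0.5],[0,0,0,0,0.5],[0,0,0,0,0.5]]]}}

```text
time: 38.93
ee_pos: [0.4611, -0.0893, 0.0052]
tool_rot: [[0.707, 0.707, 0.001], [0.707, -0.707, -0.0], [0.0, 0.001, -1.0]]
force: [0.2, -0.8, -3.2]
opening: 0.713
finger_force: 45.2
```

>>> {"fn": "servo_tool", "kwargs": {"motion": [[[0,0,0.05,0,0.5],[0,0,0.03,0,0.5],[0,0,0,0,0.5],[0,0,0,0,0.5]]]}}

```text
time: 39.27
ee_pos: [0.461, -0.0893, 0.003]
tool_rot: [[0.707, 0.707, 0.001], [0.707, -0.707, -0.0], [0.0, 0.001, -1.0]]
force: [-2.7, -0.0, 17.7]
opening: 0.712
finger_force: 47.3
```

On the floor at the predicted height. Release and retreat to a spot that leaves the views clear.

>>> {"fn": "servo_tool", "kwargs": {"motion": [[[0,0,-0.03,0,0.5],[0,0,0,0,1],[0,0,0,0,1],[0,0,0,0,1],[0,0,0,0,1],[0,0,-0.4,0,1],[0,0,-1,0,1],[0,0,-1,0,1],[0,0,-1,0,1],[0,0,-1,0,1],[0,0,-1,0,1],[0,0,0,0,1]]]}}

```text
time: 40.27
ee_pos: [0.4634, -0.0899, 0.1702]
tool_rot: [[0.707, 0.707, 0.007], [0.707, -0.707, -0.002], [0.004, 0.006, -1.0]]
force: [2.0, -0.7, 1.0]
opening: 0.997
finger_force: 0.0
```

>>> {"fn": "servo_tool", "kwargs": {"motion": [[[-0.7,0.7,0,0,1],[-0.7,0.7,0,0,1],[-0.7,0.7,0,0,1],[-0.7,0.7,0,0,1],[-0.7,0.7,0,0,1],[-0.7,0.7,0,0,1],[-0.4,0.4,0,0,1],[0,0,0,0,1],[0,0,0,0,1]]]}}

```text
time: 41.02
ee_pos: [0.4604, -0.2849, 0.1647]
tool_rot: [[0.708, 0.706, -0.001], [0.706, -0.708, 0.001], [-0.0, -0.001, -1.0]]
force: [0.3, 0.2, -0.3]
opening: 1.0
finger_force: 0.0
```

```bash
python3 - <<'E'
from w import *
np.set_printoptions(precision=4,suppress=True)
A={c:np.mean([vision.read_camera(c).astype(float) for _ in range(4)],0) for c in ('scene','top')}
for c in A:
    for n in ('prop_wide_round','prop_square','prop_oblong','prop_slim_round','glaze_jar','bottle_cap'):
        print(c,n,[(at(c,d['position'],.006)[:2],round(d['p'],2)) for d in spotter.place_of(c,n)[:4]])
s=np.clip(A['scene'][170:350,225:435],0,255).astype(np.uint8); t=np.clip(A['top'][160:260,190:420]*1.6,0,255).astype(np.uint8)
s=cv2.resize(s,(400,343),interpolation=2); t=cv2.resize(t,(800,348),interpolation=2)
w=np.hstack([cv2.resize(np.clip(A['scene'][i[1]:i[1]+45,i[0]:i[0]+70],0,255).astype(np.uint8),(400,250),interpolation=2) for i in ((285,245),(240,200))])
cv2.imwrite('pics/end.png',np.vstack([w,t])[:,:,::-1])
E
```

```text
scene prop_wide_round [(array([ 0.4648, -0.0871]), 0.78)]
scene prop_square [(array([0.4667, 0.1422]), 0.6)]
scene prop_oblong [(array([ 0.6214, -0.1962]), 0.8)]
scene prop_slim_round [(array([ 0.4744, -0.1867]), 0.71), (array([ 0.4283, -0.2007]), 0.61), (array([ 0.5306, -0.3109]), 0.47), (array([0.445 , 0.3896]), 0.45)]
scene glaze_jar []
scene bottle_cap [(array([0.4874, 0.0262]), 0.58)]
top prop_wide_round [(array([ 0.4661, -0.0804]), 0.64)]
top prop_square [(array([0.4541, 0.1436]), 0.59)]
top prop_oblong [(array([ 0.6176, -0.1952]), 0.56)]
top prop_slim_round [(array([0.4511, 0.3788]), 0.48), (array([ 0.5434, -0.3115]), 0.45), (array([ 0.4858, -0.1822]), 0.45), (array([ 0.4336, -0.1978]), 0.43)]
top glaze_jar [(array([0.5863, 0.028 ]), 0.59)]
top bottle_cap [(array([0.4793, 0.0327]), 0.6)]
```

View pics/end.png

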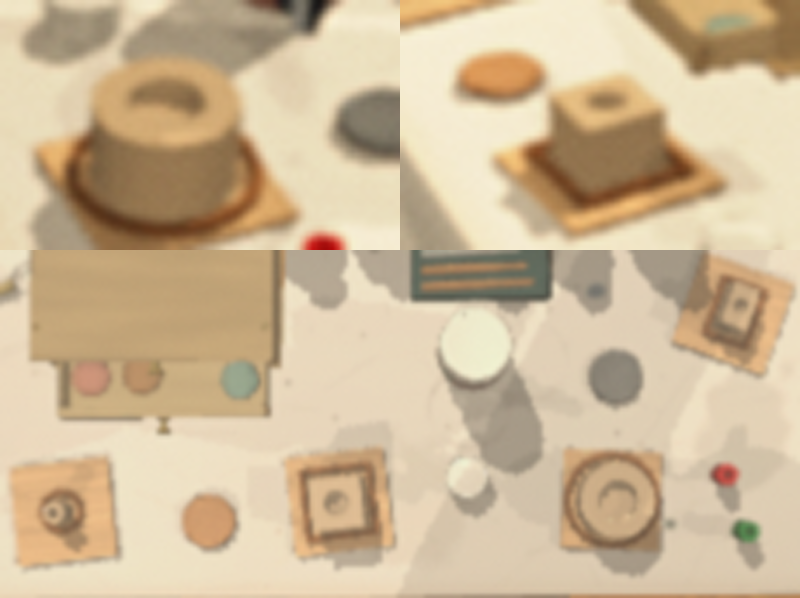

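All four props stand upright inside their matching rims, and the jar, cap and look-alikes are where they were.

```bash
python3 -c "
from bench import ticket
print(ticket.job_done())"
```

```text
the job is handed in; nothing more can be done
None
```

I took the pile apart and stood all four props upright and released in their matching nests, with the jar, bottle cap and look-alikes not moved; the job was handed in at about 41 s, and no verdict came back.

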